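# Clamp a sample carrier in the over-centre fixture

## Robot

A 6-joint arm with a two-finger parallel gripper is mounted at the origin on a cart in front of the work surface, level with it; the furniture and walls round the work are solid. World frame = base frame: x ahead of the robot, y to its left, z up, the work surface at z = 0. Lengths are in m, angles in degrees, forces in N, time in s.
With the tool pointing down it reaches from about 0.25 to 0.725 m from the base axis. Payload 9.7 kg.
Tool frame: the origin (TCP) lies midway between the tips of the shut fingers; the grasp point (between the pads) lies 19 mm behind it; z points along the fingers, y is the line along which they close (so a half turn about z gives the same grasp; the last joint's range is limited). The gripper opens to 85 mm and grips with 20 to 120 N. Pads are 22 mm wide; open, the fingers measure 114 mm over their backs; the gripper's body (76 mm by 85 mm) begins 54 mm behind the grasp point. The pads swing forward as they close: fully open they stand 13 mm farther back than shut.
Start: joints at [-76.433, 4.979, 10.078, 95.1, 0, 90], TCP at [0.129, -0.535, 0.231] pointing down, gripper open.
Joint ranges: [-179.16, 179.16], [-48.56, 103.87], [-65.8, 70.77], [-126.05, 130.52], [-82.76, 87.17], [-180, 180]. Speed limits (degrees/s): [127.2, 127.2, 147.25, 180, 180, 180].

## Interface

Orientations are given as [roll, pitch, yaw] about the fixed x, y, z axes, in that order (R = Rz(yaw) Ry(pitch) Rx(roll)).
In Python, from workcell import * gives the robot as it stands.
- The arm moves only by the tool servo_tool, never from a script. Its argument "moves" is a list of rows, each a list of 4 numbers: the shift along the world's x, y, z in normalised numbers (1 is 60 cm), then the turn about the world's z in fractions of the full range, 1 being 2 pi rad. A call has 1 to 20 rows; each row is the pose to reach, as a shift and turn from the pose commanded when the call began; what a row does not reach only later rows make up. A row lasts 1/12 s, in which the tool goes at most 41.7 mm and 7.16 degrees, less where a joint would pass 70% of its speed; a pose out of reach is approached as far as the arm can. A shift or turn number past 1, either way, is cut back to 1. A call with a gripper value outside its range is refused whole. "claw" is the closure, from 0 (fully open) to 1 (shut), set as the call begins (left out, the last holds). The fingers move at their own pace and stop on an object; "force" is the grip in N (left out, the last holds). Time passes only in rows, so rows that repeat a pose let the fingers close. It gives the time, the measured TCP pose, the force, the opening and the grip force at its end, in the units of the state.
- get_obs(): the state, without advancing time (a new reading comes with each control period).
- camera(name): name is "scene" or "top" or "wrist"; returns the picture (384x512x3 uint8, red, green, blue); there is no depth.
- get_calibration(name): a dict with "fx", "fy", "cx", "cy" (pixels), "rvec" (rotation vector, rad) and "tvec" (3), from world to camera coordinates, as OpenCV has them; the wrist camera has in their place "tool_from_camera" (4x4, takes a point from camera to tool coordinates, whose origin is the TCP and whose axes are the flange's). Camera axes: x right, y down, z forward; pixel columns grow to the right and rows downward; lengths in m; the calibration is good to about 2 mm. The wrist camera is an equidistant fisheye: a pixel r from the principal point sees the ray r / f radians off the axis. A picture is of the moment at which its call begins: read the wrist's pose just before it. get_calibration takes no time and is no camera call.
- job_done(): hands the job in; it is judged then, once.
The state is a dict: "time": time; "q": joint angles; "qd": joint speeds; "joint_efforts": joint torques, N m; "ee_pos": TCP position; "tcp_rot": TCP orientation; "wrist_force": force on the tool from outside, world axes, zero at the start; "torque": the same for the moment, N m; "opening": finger opening in m; "grasp_force": force on a finger pad.
Only numpy, scipy, OpenCV 4.12 (cv2) and the standard library are available. Lean on these libraries where they do the work, as an engineer would, in place of code of your own. Each camera call takes 0.05 s, during which the arm holds its last target. There are 200 camera calls.

## Task

Get the sample carrier ready for the next test: slide the aluminium carrier plate lying on the bench into the guide channel of the clamping fixture, from the open flared end, until it rests against the end stop, lying flat. Then push the clamp's lever over with the fingertips, without gripping it, until it snaps past centre and is fully closed, so that the foot holds the carrier. The end stop has been set and is held only by friction, so meet it gently and do not shift it; keep the load on the lever under 25 N, and leave the other things on the bench alone.

Things in the scene. Friction and masses are not known exactly. Their poses are not given: they have to be found in the camera images.
- carrier: Bare aluminium plate, 140 (its x) x 40 (its y) x 10 (z) mm, 0.16 kg, with a pale sample strip in the middle of its top and a small dark dot near each end. Origin: centre of its underside. Both ends are alike; either may go in first. It starts flat on the bench.
- fixture: Bolted down. Origin: on the bench under the foot, on the channel's centre line; x = push-in direction, z up. Base plate 12 mm thick, x = -54 to +78 mm, 94 wide. A portal, 30 mm long in x, 84 wide, bridges the channel at x = 0, 55 to 69 mm up.
- channel_mouth (a point): Where the parallel part of the channel begins: on its centre line, 38 mm before the fixture's origin, 12 mm above the bench (top of the base plate, on which the carrier slides); axes as the fixture. Two steel guide rails 43 mm apart (carrier 40), 8 mm high, run from here to x = +18 mm of the fixture; before it the mouth flares to 53 mm wide over 18 mm and a small slope leads up.
- stop_track (a point): Middle of the end stop's setting range: fixed point of the fixture, 28 mm beyond its origin along x, 17 mm above the bench; axes as the fixture. The stop itself, a dark block 22 mm wide and 14 high in the channel behind the portal, with a black thumb screw, is not measured: its face lies within 10 mm of here along x, set anew each time. A push of more than about 9 N shifts it.
- foot: Black round rubber foot of the clamp, 20 mm across, origin at the centre of its underside. It moves up and down with the lever: 38 mm above the bench with the lever open. It is sprung and presses on the carrier with up to about 80 N.
- lever_grip (a point): Point on the centre line of the lever's black round rubber grip (14 mm diameter, from 62 to 120 mm from the hinge axis), 95 mm from the hinge axis. Axes as the lever.
- lever: Clamp lever. Origin: on its hinge axis, above the fixture's origin, 135 mm above the bench; its z runs out along the handle, its x is the hinge axis, along the fixture's x. It starts upright, leaning 0.1 rad to the fixture's -y side of vertical, and closes by swinging over to the fixture's +y, through 1.45 rad from vertical in the end, on its own end stop.
- lever_hinge (a point): The same point on the lever's hinge axis, but with the fixture's axes. The lever moves easily until the foot meets the carrier (lever about 0.45 rad from vertical), then resists with up to about 10 N at the grip until dead centre, 1.15 rad from vertical, and then snaps on by itself to 1.45. Let go before 1.15 it springs back.
- stopwatch: Bystander: round black stopwatch, 66x58x16 (mm), origin at the centre of its underside. Leave alone.
- tape_roll_1: Bystander: black roll of tape, 104 across, 24 high, lying flat (mm), origin at the centre of its underside. Leave alone.
- lime_cup_3: Bystander: small lime-green cup, 46 across, 20 high (mm), origin at the centre of its underside. Leave alone.
- sample_pot_2: Bystander: clear pot with a lime-green screw lid, 60 across, 66 high (mm), origin at the centre of its underside. Leave alone.
- tweezers: Bystander: thin steel tweezers, 135 long, 8 high (mm), origin at the centre of its underside. Leave alone.
- scissors: Bystander: scissors with blue handles, 199 long, 9 high (mm), origin at the centre of its underside. Leave alone.
Things that resemble listed ones, but are neither listed nor needed, are in the scene too. There is more than one size of the carrier; the job needs the middle-sized.

How it is judged:
By the outcome, as a careful person would: the job done as asked, in the order asked, and still so for the second after the job is handed in, with the robot touching nothing.
It also fails if it takes over 66 s, if anything falls off the work surface, if the arm or the gripper's body presses on something with over 40 N, if the wrist force passes 120 N, or if a joint passes its speed limit or range.

## Working session

There is one attempt and no reset: what is moved stays moved. The work goes in short steps, Python scripts to look and compute and a tool call to move; the robot and the scene stay as the last step left them, time stands still between calls to the robot, and variables do not carry over. Pictures are saved under pics/ and viewed, at most 11 in all, crops included, and the job is handed in when it is done.

Besides the shell and the picture viewer there is one more tool, called after "Emit:" as name(argument=value, ...) on one line, values as JSON. servo_tool: Moves the arm, as the interface text tells. Its arguments: {"type":"object","properties":{"moves":{"type":"array","items":{"type":"array","items":{"type":"number"}}},"claw":{"type":"number"},"force":{"type":"number"}},"required":["moves"]}

```bash
mkdir -p pics
cat > h.py <<'E'
from workcell import *
import numpy as np, cv2
def cal(n):
    c=get_calibration(n); K=np.array([[c['fx'],0,c['cx']],[0,c['fy'],c['cy']],[0,0,1.]])
    R=cv2.Rodrigues(np.array(c['rvec'],float))[0]; return K,R,np.array(c['tvec'],float).ravel()
def px2w(n,uv,z):
    K,R,t=cal(n); o=-R.T@t; d=R.T@np.linalg.inv(K)@np.array([uv[0],uv[1],1.]); return o+d*(z-o[2])/d[2]
def w2px(n,p):
    K,R,t=cal(n); q=K@(R@np.array(p,float)+t); return q[:2]/q[2]
def save(n,f,crop=None,s=1):
    im=camera(n)[:,:,::-1]; cv2.imwrite(f'pics/raw_{f}',im)
    if crop: im=im[crop[1]:crop[3],crop[0]:crop[2]]
    cv2.imwrite('pics/'+f,cv2.resize(im,None,fx=s,fy=s,interpolation=cv2.INTER_CUBIC))
E
python3 - <<'E'
from h import *
save('top','top.png',None,1.56)
save('scene','scene.png',None,1.56)
print(get_obs()); 
for n in('top','scene'): K,R,t=cal(n); print(n,K[0,0],-R.T@t,R[2])
E
```

```text
{'time': 0.1, 'q': array([-7.64310279e+01,  5.00820771e+00,  1.00407064e+01,  9.50981086e+01,
       -1.94403879e-04,  9.00012723e+01]), 'qd': array([-0.05099255, -0.05972607,  0.08013328,  0.00735629, -0.00823394,
       -0.02753665]), 'joint_efforts': array([ 1.22986236e-03, -5.21562266e+01,  4.65651369e+01,  1.60404062e-02,
        6.43912495e-05, -9.74636180e-06]), 'ee_pos': array([ 0.1289945 , -0.53446972,  0.2306668 ]), 'tcp_rot': array([-1.7993439e+02,  1.9586067e-04,  1.3567700e+01]), 'wrist_force': array([ 0.35704608, -0.08321872,  0.42544499]), 'torque': array([-0.01364431,  0.00181895, -0.01465055]), 'grasp_force': 0.0, 'opening': 0.08527241961460362}
top 403.1007450538915 [ 0.44835185 -0.08928252  1.4925177 ] [ 0.05111492  0.01453933 -0.99858694]
scene 358.07614276616926 [0.01189624 0.6782976  1.07173795] [ 0.41254136 -0.57542167 -0.70618661]
```

View pics/top.png

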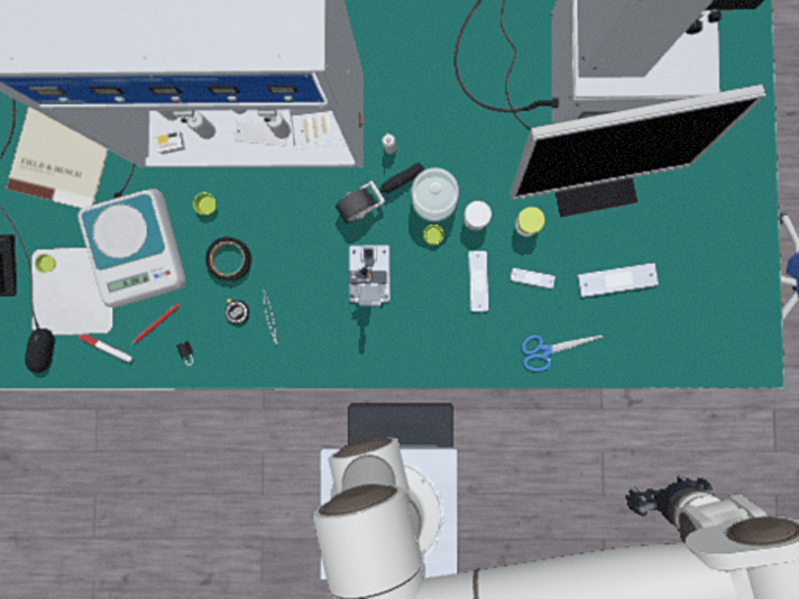

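View pics/scene.png

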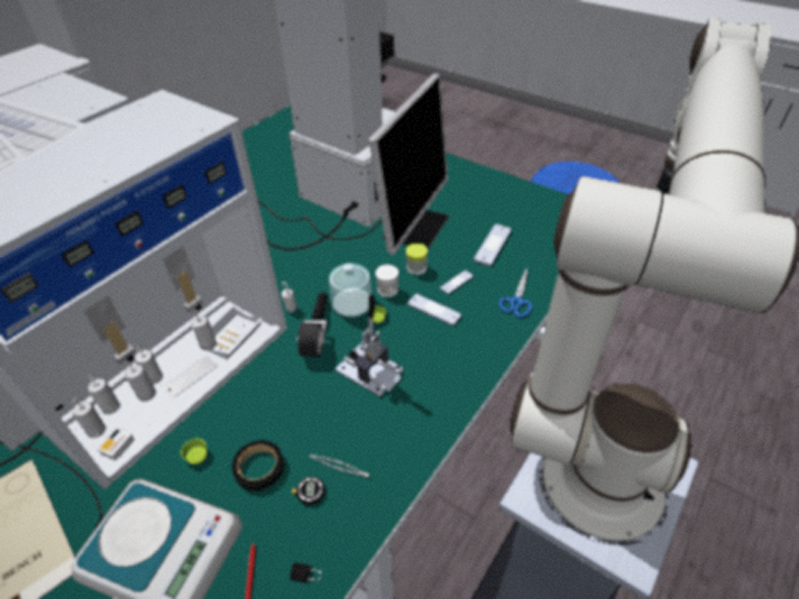

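Top view: three plates could be the carrier: (479,281) about 62 px long, (532,278) about 43 px and (618,280) about 78 px. At roughly 421 px/m, 140 mm comes to about 59 px, so I choose the one at (479,281). The fixture is at (370,275). I'll take close crops of both.

Run:
```python
from h import *
a=cv2.imread('pics/raw_top.png'); b=cv2.imread('pics/raw_scene.png')
c=cv2.resize(a[150:206,215:321],None,fx=7.5,fy=7.5,interpolation=cv2.INTER_CUBIC); cv2.imwrite('pics/c1.png',c)
c=cv2.resize(b[180:260,205:300],None,fx=7,fy=7,interpolation=cv2.INTER_CUBIC); cv2.imwrite('pics/c2.png',c)
```

```text
(no output)
```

View pics/c1.png

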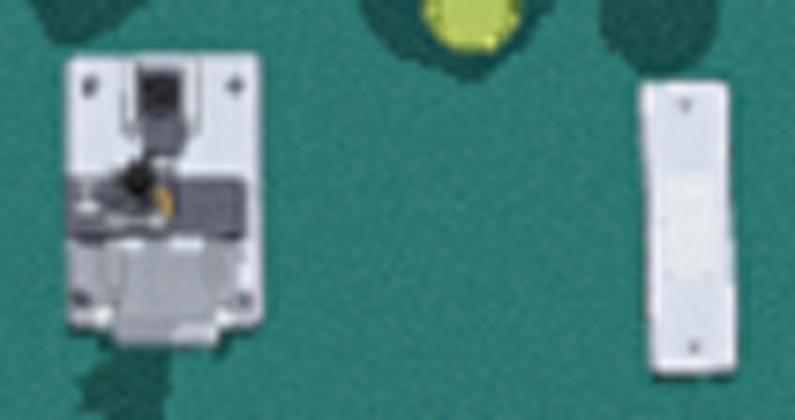

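View pics/c2.png

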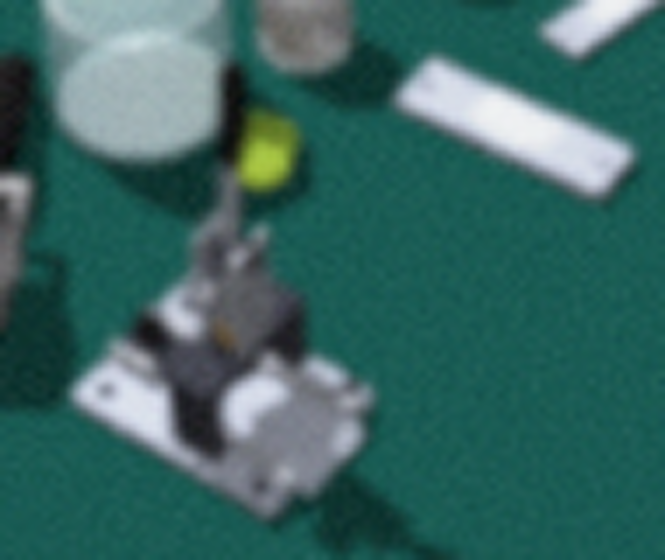

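The crop shows the fixture's stop at the top (world +x side) and the flared mouth at the bottom, so the push-in direction is about world +x. The plate on the right has a strip and dots at (685,104) and (694,347).

Run:
```python
from h import *
def c1(u,v): return ((u+.5)/7.5-.5+215,(v+.5)/7.5-.5+150)
def c2(u,v): return ((u+.5)/7-.5+205,(v+.5)/7-.5+180)
P=lambda n,c,l,z:np.array([px2w(n,c(*p),z)[:2] for p in l])
f=P('top',c1,[(67,55),(262,55),(262,327),(67,327)],.012)
print('fix',f.round(4),f.mean(0),'x0 from far/near',f[:2,0].mean()-.078,f[2:,0].mean()+.054)
f2=P('scene',c2,[(72,395),(275,520)],.012); print('scene left edge corners',f2.round(4))
c=P('top',c1,[(640,83),(730,82),(737,373),(652,375)],.010); print('car',c.round(4),c.mean(0))
d=P('top',c1,[(685,104),(694,347)],.010);print('dots',d,d.mean(0),np.degrees(np.arctan2(*(d[0]-d[1])[::-1])))
e=P('scene',c2,[(432,57),(637,155),(603,195),(395,97)],.010);print('carscene',e.round(4),e.mean(0))
c=get_calibration('wrist');print(c)
```

```text
fix [[ 0.6312  0.0941]
 [ 0.6309 -0.0021]
 [ 0.4969 -0.0022]
 [ 0.4971  0.0935]] [0.56401798 0.04579531] x0 from far/near 0.5530577138273395 0.5509782383246151
scene left edge corners [[0.6287 0.0942]
 [0.4914 0.0971]]
car [[ 0.6167 -0.1882]
 [ 0.617  -0.2324]
 [ 0.474  -0.2348]
 [ 0.4731 -0.1932]] [ 0.54517728 -0.21214749]
dots [[ 0.60623035 -0.21022215]
 [ 0.48672106 -0.21385567]] [ 0.5464757  -0.21203891] 1.7414654396922815
carscene [[ 0.6166 -0.2311]
 [ 0.4722 -0.231 ]
 [ 0.4719 -0.1926]
 [ 0.6156 -0.1901]] [ 0.54409337 -0.21118794]
{'fx': 297.3186396354542, 'fy': 297.3186396354542, 'cx': 255.45268042232567, 'cy': 189.9496293965796, 'tool_from_camera': array([[-1.02243076e-03, -9.49811550e-01, -3.12820995e-01,
         8.20474973e-02],
       [ 9.99999104e-01, -7.00768506e-04, -1.14069013e-03,
        -1.99235522e-04],
       [ 8.64225561e-04, -3.12821881e-01,  9.49811415e-01,
        -1.41935368e-01],
       [ 0.00000000e+00,  0.00000000e+00,  0.00000000e+00,
         1.00000000e+00]])}
```

The rows are not in the units I measure in: shifts go in shares of 60 cm and turns go in shares of 2 pi rad. I convert before sending: 47.1 cm is 0.785, 44 cm is 0.7333, -0.206 rad is -0.0328.

Emit:
servo_tool(moves=[[0.05,0.0333,-0.0083,-0.0016],[0.1,0.0667,-0.0167,-0.0048],[0.15,0.1033,-0.0333,-0.008],[0.2083,0.1433,-0.05,-0.0111],[0.2667,0.1833,-0.0667,-0.0143],[0.325,0.2233,-0.0833,-0.0175],[0.3833,0.2633,-0.1,-0.0207],[0.4417,0.305,-0.1167,-0.0239],[0.5,0.345,-0.1333,-0.0271],[0.5583,0.3833,-0.15,-0.0286],[0.6167,0.425,-0.1667,-0.0302],[0.675,0.4667,-0.1833,-0.0318],[0.7333,0.5067,-0.2,-0.0328],[0.785,0.5417,-0.2167,-0.0328],[0.785,0.5417,-0.2167,-0.0328],[0.785,0.5417,-0.2167,-0.0328],[0.785,0.5417,-0.2167,-0.0328]], claw=0, force=60)

```text
time: 1.52
ee_pos: [0.5999, -0.209, 0.1002]
tcp_rot: [-180.0, 0.1, 1.9]
wrist_force: [-0.7, 0.7, -0.8]
opening: 0.085
grasp_force: 0.0
```

Converted, -9.8 cm is -0.1633, -9 cm is -0.15.

Emit:
servo_tool(moves=[[0,0,-0.0333,0],[0,0,-0.0667,0],[0,0,-0.1,0],[0,0,-0.1333,0],[0,0,-0.15,0],[0,0,-0.1633,0],[0,0,-0.1633,0],[0,0,-0.1633,0]])

```text
time: 2.18
ee_pos: [0.6, -0.2102, 0.0041]
tcp_rot: [180.0, -0.0, 1.7]
wrist_force: [0.3, 0.4, 0.2]
opening: 0.0857
grasp_force: 0.0
```

Emit:
servo_tool(moves=[[0,0,0,0],[0,0,0,0],[0,0,0,0],[0,0,0,0],[0,0,0,0],[0,0,0,0],[0,0,0,0],[0,0,0,0],[0,0,0,0],[0,0,0,0]], claw=1, force=60)

```text
time: 3.02
ee_pos: [0.6006, -0.2099, 0.0045]
tcp_rot: [180.0, -0.1, 1.8]
wrist_force: [-1.0, 0.3, 5.5]
opening: 0.0374
grasp_force: 60.1
```

Converted, -18 cm is -0.3, -16 cm is -0.2667.

Emit:
servo_tool(moves=[[0,0,0.0083,0],[0,0,0.025,0],[0,0,0.05,0],[0,0,0.0833,0],[0,0,0.125,0],[0,0,0.1667,0],[-0.0333,0,0.1833,0],[-0.0667,0.0167,0.1833,0],[-0.1,0.0333,0.1833,0],[-0.1333,0.05,0.1833,0],[-0.1667,0.0667,0.1833,0],[-0.2,0.0833,0.1833,0],[-0.2333,0.1,0.1833,0],[-0.2667,0.1,0.1833,0],[-0.3,0.1,0.1833,0],[-0.3,0.1,0.1833,0],[-0.3,0.1,0.1833,0]])

```text
time: 4.43
ee_pos: [0.4198, -0.1497, 0.1142]
tcp_rot: [180.0, -0.1, 1.7]
wrist_force: [-0.2, -0.4, -1.5]
opening: 0.0377
grasp_force: 60.5
```

Converted, 1.57 rad is 0.2499.

Emit:
servo_tool(moves=[[0,0,0,0.0127],[0,0,0,0.0286],[0,0,0,0.0446],[0,0,0,0.0605],[0,0,0,0.0764],[0,0,0,0.0923],[0,0,0,0.1082],[0,0,0,0.1241],[0,0,0,0.1401],[0,0,0,0.156],[0,0,0,0.1719],[0,0,0,0.1878],[0,0,0,0.2037],[0,0,0,0.2196],[0,0,0,0.2355],[0,0,0,0.2499],[0,0,0,0.2499]])

```text
time: 5.85
ee_pos: [0.4208, -0.1497, 0.1135]
tcp_rot: [180.0, -0.0, 92.0]
wrist_force: [0.2, 0.1, -1.4]
opening: 0.0373
grasp_force: 60.5
```

Converted, 19.6 cm is 0.3267, 19 cm is 0.3167, 1.54 rad is 0.2451.

Emit:
servo_tool(moves=[[-0.0083,0.0167,0,0.0127],[-0.0167,0.0333,0,0.0286],[-0.025,0.05,0,0.0446],[-0.0333,0.0667,0,0.0605],[-0.0417,0.0833,0,0.0764],[-0.05,0.1,0,0.0923],[-0.0583,0.1167,0,0.1082],[-0.0667,0.1333,0,0.1241],[-0.075,0.15,0,0.1401],[-0.0833,0.1667,-0.0083,0.156],[-0.0917,0.1917,-0.0167,0.1719],[-0.1,0.2167,-0.025,0.1878],[-0.1083,0.2417,-0.0333,0.2037],[-0.1167,0.2667,-0.0417,0.2196],[-0.125,0.2917,-0.05,0.2355],[-0.1333,0.3167,-0.0583,0.2451],[-0.1333,0.3267,-0.0667,0.2451],[-0.1333,0.3267,-0.0667,0.2451],[-0.1333,0.3267,-0.0667,0.2451]])

```text
time: 7.43
ee_pos: [0.3403, 0.0463, 0.0733]
tcp_rot: [-180.0, -0.0, 179.8]
wrist_force: [0.2, -1.0, -1.9]
opening: 0.0377
grasp_force: 60.6
```

Run:
```python
from h import *
o=get_obs();print(o['time'],o['q'].round(1),o['ee_pos'],o['tcp_rot'],o['wrist_force'])
save('wrist','w1.png',None,1.56)
```

```text
7.4333 [  7.8 -24.6 -32.9  81.7  -0.    7.9] [0.34028774 0.04631334 0.07332499] [-1.79981398e+02 -1.08300922e-02  1.79823031e+02] [ 0.24700531 -0.96947306 -1.93830565]
```

View pics/w1.png

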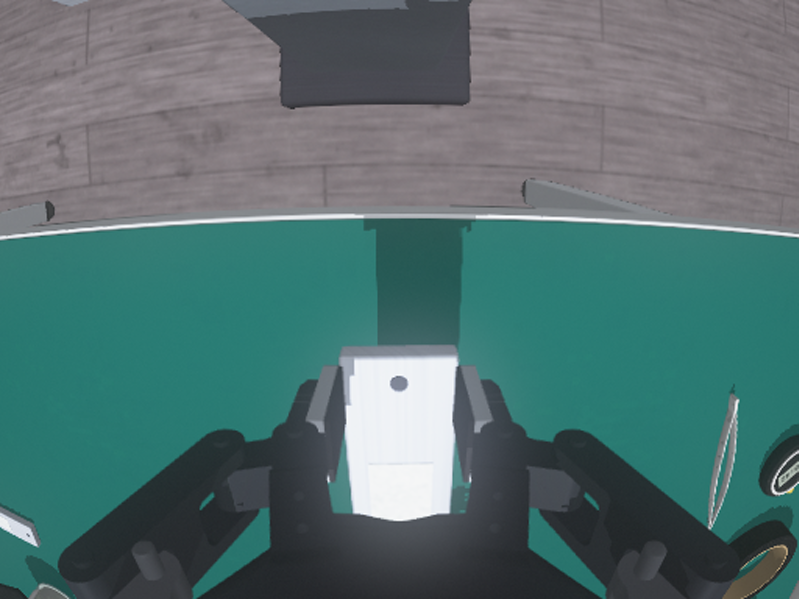

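The wrist view shows the plate held squarely, with its back end at (400,350) and the dot at (399,383). The fixture is hidden from this camera. I'll lower to insertion height and compare carrier and fixture in the top and scene cameras.

Emit:
servo_tool(moves=[[0,0,-0.025,0],[0,0,-0.05,0],[0,0,-0.0717,0],[0,0,-0.0867,0],[0,0,-0.0867,0],[0,0,-0.0867,0]])

```text
time: 7.98
ee_pos: [0.3401, 0.046, 0.0215]
tcp_rot: [-180.0, -0.0, 179.9]
wrist_force: [0.2, -0.6, -2.0]
opening: 0.0372
grasp_force: 60.6
```

Run:
```python
from h import *
o=get_obs();print(o['ee_pos'],o['tcp_rot'])
ims=[np.mean([camera(n)[:,:,::-1] for _ in range(4)],0).astype(np.uint8) for n in('top','scene')]
for n,i in zip('ts',ims): cv2.imwrite(f'pics/raw2_{n}.png',i)
a=ims[0][150:226,208:268]; b=ims[1][205:281,205:285]
cv2.imwrite('pics/p2.png',np.hstack([cv2.resize(x,None,fx=5.7,fy=5.7,interpolation=cv2.INTER_CUBIC) for x in(a,b)]))
```

```text
[0.34009334 0.04596508 0.02148627] [-1.79992535e+02 -2.14906672e-02  1.79868635e+02]
```

View pics/p2.png

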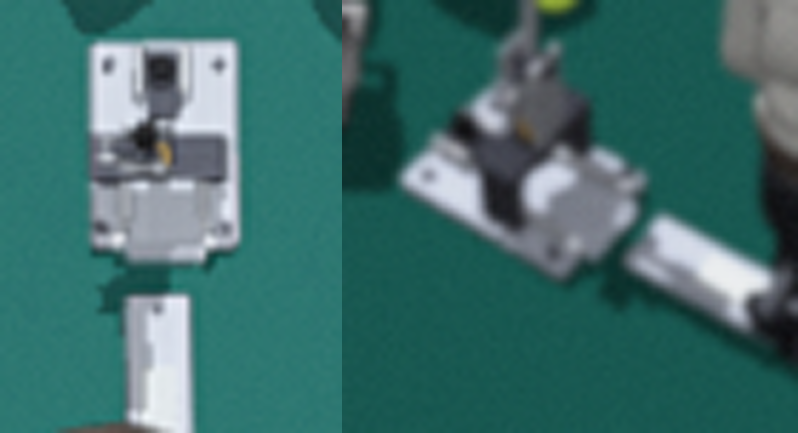

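The left half (top view) shows the base plate edges at u≈90 and 238, and the carrier edges at u≈125 and 190 with its front at v≈295. The right half (scene view) shows the plate level in front of the flare. I'll refine this to sub-pixel.

Run:
```python
from h import *
im=cv2.imread('pics/raw2_t.png')[:,:,2].astype(float)
def edges(row,lo,hi,z):
    p=im[row,lo:hi]; bg=np.percentile(p,10); 
    w=p>0
    def cross(idx,rng):
        for i in rng:
            pass
    x=np.arange(lo,hi); th=(np.median(p[p>130])+30)/2
    on=np.where(p>th)[0]; a,b=on[0],on[-1]
    L=lo+a-1+(th-p[a-1])/(p[a]-p[a-1]); R=lo+b+(p[b]-th)/(p[b]-p[b+1])
    l=px2w('top',(L,row),z); r=px2w('top',(R,row),z); return l[0],l[1],r[1]
print('plate');
for r in list(range(160,172))+list(range(184,192)): print(r,np.round([*(e:=edges(r,218,256,.012)),(e[1]+e[2])/2,e[1]-e[2]],4))
print('carrier')
for r in range(203,224,2): print(r,np.round([*(e:=edges(r,224,248,.027)),(e[1]+e[2])/2,e[1]-e[2]],4))
```

```text
plate
160 [ 0.6197  0.095  -0.0015  0.0468  0.0965]
161 [ 0.616   0.0951 -0.0015  0.0468  0.0966]
162 [ 0.6123  0.0949 -0.0015  0.0467  0.0963]
163 [ 0.6086  0.0947 -0.0013  0.0467  0.096 ]
164 [ 0.6049  0.0946 -0.0012  0.0467  0.0958]
165 [ 0.6012  0.0946 -0.0012  0.0467  0.0959]
166 [ 0.5974  0.0946 -0.0012  0.0467  0.0958]
167 [ 0.5937  0.0945 -0.0012  0.0466  0.0957]
168 [ 0.59    0.0945 -0.0012  0.0466  0.0957]
169 [ 0.5863  0.0946 -0.0012  0.0467  0.0958]
170 [ 0.5826  0.0944 -0.0013  0.0465  0.0957]
171 [ 0.5789  0.0944 -0.0012  0.0466  0.0956]
184 [ 0.5309  0.0941 -0.0031  0.0455  0.0972]
185 [ 0.5272  0.094  -0.0032  0.0454  0.0972]
186 [ 0.5235  0.094  -0.0032  0.0454  0.0972]
187 [ 0.5198  0.0941 -0.0032  0.0455  0.0973]
188 [ 0.5161  0.0935 -0.0033  0.0451  0.0967]
189 [ 0.5124  0.0858 -0.0032  0.0413  0.0891]
190 [ 0.5087  0.0925 -0.0033  0.0446  0.0958]
191 [ 0.5051  0.094  -0.0033  0.0453  0.0973]
carrier
203 [0.4608 0.069  0.0274 0.0482 0.0416]
205 [0.4535 0.0685 0.0282 0.0483 0.0403]
207 [0.4462 0.068  0.0282 0.0481 0.0398]
209 [0.439  0.0679 0.028  0.048  0.0399]
211 [0.4317 0.0678 0.0278 0.0478 0.04  ]
213 [0.4244 0.0669 0.0276 0.0472 0.0394]
215 [0.4172 0.0665 0.0274 0.047  0.0391]
217 [0.41   0.0664 0.0271 0.0467 0.0393]
219 [0.4027 0.0664 0.0269 0.0467 0.0395]
221 [0.3955 0.0664 0.0269 0.0467 0.0394]
223 [0.3882 0.0679 0.0266 0.0473 0.0413]
```

```bash
cat > fit.py <<'E'
from h import *
def fit(n,im,p,q,z,r=2.5):
    g=cv2.GaussianBlur(im,(0,0),.7).astype(np.float32)
    a=w2px(n,[*p,z]);b=w2px(n,[*q,z]);d=(b-a)/np.linalg.norm(b-a);nn=np.array([-d[1],d[0]])
    s=np.arange(-r,r+.01,.1);out=[]
    for f in np.linspace(0,1,25):
        c=a+(b-a)*f; pts=(c+s[:,None]*nn).astype(np.float32)
        v=cv2.remap(g,pts[:,0][None],pts[:,1][None],cv2.INTER_LINEAR)[0]
        gr=np.abs(np.gradient(v)); k=np.clip(gr.argmax(),6,len(s)-7); w=gr[k-6:k+7]; out.append(px2w(n,c+nn*(s[k-6:k+7]@w/w.sum()),z)[:2])
    o=np.array(out,np.float32);vx,vy,x,y=cv2.fitLine(o,cv2.DIST_HUBER,0,.0005,.01).ravel()
    return lambda X:(y+vy/vx*(X-x)),np.degrees(vy/vx),o
E
python3 - <<'E'
from fit import *
for n in 'ts':
    N={'t':'top','s':'scene'}[n]; im=cv2.imread(f'pics/raw2_{n}.png')[:,:,2]
    for nm,p,q,z in [('baseL',(.505,.094),(.622,.094),.012),('baseR far',(.575,-.002),(.622,-.002),.012),('baseR near',(.505,-.002),(.535,-.002),.012),('baseR',(.505,-.002),(.622,-.002),.012),('carL',(.40,.067),(.455,.067),.027),('carR',(.40,.0275),(.455,.0275),.027)]:
        y,s,o=fit(N,im,p,q,z); print(N,nm,'slope %.2f'%s,'y(.45) %.4f y(.5) %.4f y(.6) %.4f'%(y(.45),y(.5),y(.6)))
K=get_calibration('wrist');T=np.array(K['tool_from_camera'])
def wt(u,v,z):
    u=(u+.5)/1.56-.5-K['cx'];v=(v+.5)/1.56-.5-K['cy'];r=np.hypot(u,v);th=r/K['fx']
    d=T[:3,:3]@[np.sin(th)*u/r,np.sin(th)*v/r,np.cos(th)];return (T[:3,3]+d*(z-T[2,3])/d[2])[:2]
for p in [(343,355),(457,355),(355,512),(449,512),(399,383),(368,463),(433,463)]: print(p,wt(*p,-.0055).round(4))
E
```

```text
top baseL slope 0.10 y(.45) 0.0943 y(.5) 0.0944 y(.6) 0.0946
top baseR far slope 0.42 y(.45) -0.0029 y(.5) -0.0026 y(.6) -0.0018
top baseR near slope 0.99 y(.45) -0.0026 y(.5) -0.0017 y(.6) -0.0000
top baseR slope -0.21 y(.45) -0.0011 y(.5) -0.0013 y(.6) -0.0017
top carL slope 1.17 y(.45) 0.0705 y(.5) 0.0715 y(.6) 0.0736
top carR slope 5.79 y(.45) 0.0309 y(.5) 0.0360 y(.6) 0.0461
scene baseL slope -0.74 y(.45) 0.0992 y(.5) 0.0986 y(.6) 0.0973
scene baseR far slope -17.95 y(.45) 0.0488 y(.5) 0.0331 y(.6) 0.0018
scene baseR near slope -4.77 y(.45) 0.0049 y(.5) 0.0007 y(.6) -0.0076
scene baseR slope 5.59 y(.45) -0.0085 y(.5) -0.0037 y(.6) 0.0061
scene carL slope 23.99 y(.45) 0.0787 y(.5) 0.0996 y(.6) 0.1415
scene carR slope -0.29 y(.45) 0.0284 y(.5) 0.0282 y(.6) 0.0277
(343, 355) [ 0.0136 -0.0175]
(457, 355) [0.0135 0.0197]
(355, 512) [-0.0572 -0.017 ]
(449, 512) [-0.0574  0.0208]
(399, 383) [0.0033 0.0007]
(368, 463) [-0.0311 -0.0107]
(433, 463) [-0.0311  0.0133]
```

Converted, 3.4 cm is 0.0567, 1.5 cm is 0.025, -0.01 rad is -0.0016.

Emit:
servo_tool(moves=[[0.0083,-0.0008,-0.0017,-0.0016],[0.0167,-0.0008,-0.0033,-0.0016],[0.025,-0.0008,-0.0042,-0.0016],[0.0333,-0.0008,-0.0042,-0.0016],[0.04,-0.0008,-0.0042,-0.0016],[0.0467,-0.0008,-0.0042,-0.0016],[0.0517,-0.0008,-0.0042,-0.0016],[0.0567,-0.0008,-0.0042,-0.0016],[0.0567,-0.0008,-0.0042,-0.0016]])

```text
time: 9.13
ee_pos: [0.3743, 0.0458, 0.0187]
tcp_rot: [-180.0, -0.0, 179.4]
wrist_force: [0.5, -0.1, -1.9]
opening: 0.0378
grasp_force: 60.6
```

Converted, 2.1 cm is 0.035, 1.8 cm is 0.03.

Emit:
servo_tool(moves=[[0.005,0,0,0],[0.01,0,0,0],[0.015,0,0,0],[0.02,0,0,0],[0.025,0,0,0],[0.03,0,0,0],[0.035,0,0,0],[0.035,0,0,0]])

```text
time: 9.8
ee_pos: [0.3956, 0.0459, 0.0188]
tcp_rot: [180.0, 0.0, 179.4]
wrist_force: [0.3, 0.4, -2.6]
opening: 0.0372
grasp_force: 60.6
```

Converted, 1.2 cm is 0.02, 0.9 cm is 0.015.

Emit:
servo_tool(moves=[[0.005,0,0,0],[0.01,0,0,0],[0.015,0,0,0],[0.02,0,0,0],[0.02,0,0,0]])

```text
time: 10.22
ee_pos: [0.4076, 0.0459, 0.0188]
tcp_rot: [180.0, 0.0, 179.4]
wrist_force: [0.3, -0.2, -1.5]
opening: 0.0376
grasp_force: 60.6
```

Converted, -0.15 cm is -0.0025, -0.1 cm is -0.0017.

Emit:
servo_tool(moves=[[0,0,-0.0008,0],[0,0,-0.0017,0],[0,0,-0.0025,0],[0,0,-0.0025,0]])

```text
time: 10.55
ee_pos: [0.407, 0.0458, 0.0172]
tcp_rot: [-180.0, 0.0, 179.4]
wrist_force: [0.2, -0.2, -2.7]
opening: 0.0375
grasp_force: 60.7
```

Converted, -0.08 cm is -0.0013, -0.04 cm is -0.0007.

Emit:
servo_tool(moves=[[0,0,-0.0007,0],[0,0,-0.0013,0],[0,0,-0.0013,0]])

```text
time: 10.8
ee_pos: [0.4069, 0.0458, 0.0165]
tcp_rot: [-180.0, -0.0, 179.4]
wrist_force: [-0.8, 0.1, -1.2]
opening: 0.0374
grasp_force: 60.7
```

Converted, 1 cm is 0.0167, 0.8 cm is 0.0133.

Emit:
servo_tool(moves=[[0.0033,0,0,0],[0.0067,0,0,0],[0.01,0,0,0],[0.0133,0,0,0],[0.0167,0,0,0],[0.0167,0,0,0]])

```text
time: 11.3
ee_pos: [0.4175, 0.0458, 0.0165]
tcp_rot: [-180.0, 0.0, 179.4]
wrist_force: [0.2, 0.1, -0.9]
opening: 0.0373
grasp_force: 60.7
```

Converted, 1.6 cm is 0.0267, 1.4 cm is 0.0233.

Emit:
servo_tool(moves=[[0.0033,0,0,0],[0.0067,0,0,0],[0.01,0,0,0],[0.0133,0,0,0],[0.0167,0,0,0],[0.02,0,0,0],[0.0233,0,0,0],[0.0267,0,0,0],[0.0267,0,0,0]])

```text
time: 12.05
ee_pos: [0.4335, 0.0459, 0.0165]
tcp_rot: [180.0, 0.0, 179.4]
wrist_force: [0.3, 0.2, -0.4]
opening: 0.0377
grasp_force: 60.7
```

Run:
```python
from h import *
ims=[np.mean([camera(n)[:,:,::-1] for _ in range(2)],0).astype(np.uint8) for n in('top','scene')]
a=ims[0][150:226,208:268]; b=ims[1][205:281,205:285]
cv2.imwrite('pics/p3.png',np.hstack([cv2.resize(x,None,fx=5.7,fy=5.7,interpolation=cv2.INTER_CUBIC) for x in(a,b)]))
print(get_obs()['wrist_force'])
```

```text
[ 0.32705586  0.23268255 -1.12115432]
```

View pics/p3.png

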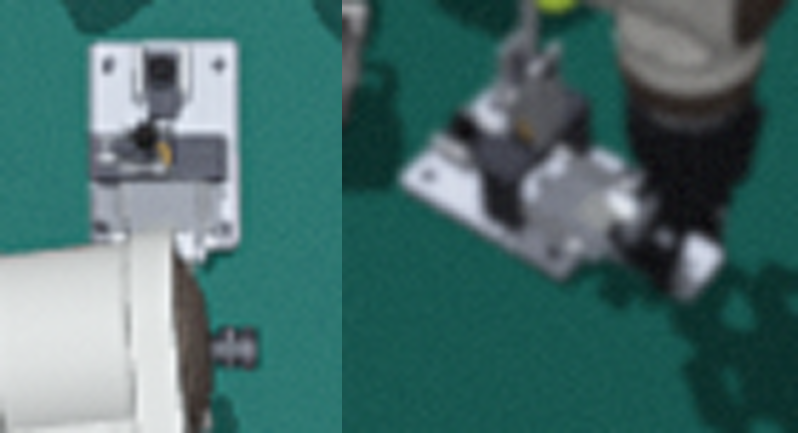

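The carrier runs between the rails, with its middle at the flare and no side load. I'll approach the stop in small steps.

Converted, 0.7 cm is 0.0117, 0.6 cm is 0.01.

Emit:
servo_tool(moves=[[0.0017,0,0,0],[0.0033,0,0,0],[0.005,0,0,0],[0.0067,0,0,0],[0.0083,0,0,0],[0.01,0,0,0],[0.0117,0,0,0],[0.0117,0,0,0]], force=30)

```text
time: 12.92
ee_pos: [0.4403, 0.0458, 0.0165]
tcp_rot: [-180.0, 0.0, 179.4]
wrist_force: [0.3, 0.5, -1.0]
opening: 0.0378
grasp_force: 60.7
```

Converted, 0.2 cm is 0.0033, 0.15 cm is 0.0025.

Emit:
servo_tool(moves=[[0.0008,0,0,0],[0.0017,0,0,0],[0.0025,0,0,0],[0.0033,0,0,0],[0.0033,0,0,0]])

```text
time: 13.33
ee_pos: [0.4421, 0.0458, 0.0165]
tcp_rot: [-180.0, 0.0, 179.4]
wrist_force: [-0.0, -1.1, 0.3]
opening: 0.0371
grasp_force: 60.7
```

Converted, 0.15 cm is 0.0025, 0.1 cm is 0.0017.

Emit:
servo_tool(moves=[[0.0008,0,0,0],[0.0017,0,0,0],[0.0025,0,0,0],[0.0025,0,0,0]])

```text
time: 13.67
ee_pos: [0.4437, 0.0459, 0.0165]
tcp_rot: [180.0, 0.0, 179.4]
wrist_force: [-0.2, 0.7, -0.9]
opening: 0.0372
grasp_force: 60.7
```

Converted, 0.15 cm is 0.0025, 0.1 cm is 0.0017.

Emit:
servo_tool(moves=[[0.0008,0,0,0],[0.0017,0,0,0],[0.0025,0,0,0],[0.0025,0,0,0]], claw=1, force=25)

```text
time: 14.0
ee_pos: [0.4452, 0.0459, 0.0165]
tcp_rot: [180.0, 0.0, 179.4]
wrist_force: [-0.6, 0.9, -0.7]
opening: 0.0373
grasp_force: 60.7
```

Converted, 0.15 cm is 0.0025, 0.1 cm is 0.0017.

Emit:
servo_tool(moves=[[0.0008,0,0,0],[0.0017,0,0,0],[0.0025,0,0,0],[0.0025,0,0,0]])

```text
time: 14.33
ee_pos: [0.4466, 0.0459, 0.0165]
tcp_rot: [180.0, 0.0, 179.4]
wrist_force: [0.4, -0.1, -1.1]
opening: 0.0373
grasp_force: 60.7
```

Converted, 0.15 cm is 0.0025, 0.1 cm is 0.0017.

Emit:
servo_tool(moves=[[0.0008,0,0,0],[0.0017,0,0,0],[0.0025,0,0,0],[0.0025,0,0,0]])

```text
time: 14.67
ee_pos: [0.4482, 0.0459, 0.0165]
tcp_rot: [-180.0, 0.0, 179.4]
wrist_force: [0.3, -0.6, -0.8]
opening: 0.0374
grasp_force: 60.7
```

Converted, 0.15 cm is 0.0025, 0.1 cm is 0.0017.

Emit:
servo_tool(moves=[[0.0008,0,0,0],[0.0017,0,0,0],[0.0025,0,0,0],[0.0025,0,0,0]])

```text
time: 15.0
ee_pos: [0.4496, 0.0458, 0.0165]
tcp_rot: [-180.0, 0.0, 179.4]
wrist_force: [-0.2, -0.8, -0.6]
opening: 0.0378
grasp_force: 60.7
```

Emit:
servo_tool(moves=[[0.0008,0,0,0],[0.0017,0,0,0],[0.0025,0,0,0],[0.0025,0,0,0]])

```text
time: 15.33
ee_pos: [0.4512, 0.0459, 0.0165]
tcp_rot: [180.0, 0.0, 179.4]
wrist_force: [0.3, 0.1, -1.8]
opening: 0.038
grasp_force: 60.7
```

Converted, 0.12 cm is 0.002, 0.08 cm is 0.0013.

Emit:
servo_tool(moves=[[0.0007,0,0,0],[0.0013,0,0,0],[0.002,0,0,0],[0.002,0,0,0]])

```text
time: 15.67
ee_pos: [0.4523, 0.0458, 0.0165]
tcp_rot: [180.0, 0.0, 179.4]
wrist_force: [0.2, -0.2, -1.0]
opening: 0.0379
grasp_force: 60.7
```

Converted, 0.12 cm is 0.002, 0.08 cm is 0.0013.

Emit:
servo_tool(moves=[[0.0007,0,0,0],[0.0013,0,0,0],[0.002,0,0,0],[0.002,0,0,0]])

```text
time: 16.0
ee_pos: [0.4535, 0.0458, 0.0165]
tcp_rot: [-180.0, 0.0, 179.4]
wrist_force: [-0.4, 0.6, -0.7]
opening: 0.0372
grasp_force: 60.7
```

Emit:
servo_tool(moves=[[0.0007,0,0,0],[0.0013,0,0,0],[0.002,0,0,0],[0.002,0,0,0]])

```text
time: 16.33
ee_pos: [0.4546, 0.0458, 0.0164]
tcp_rot: [-180.0, -0.0, 179.4]
wrist_force: [-1.5, -0.3, -1.2]
opening: 0.0375
grasp_force: 60.8
```

Possibly first contact (-1.5 N). I'll hold to average out the noise, then make one tiny step.

Emit:
servo_tool(moves=[[0,0,0,0],[0,0,0,0]])

```text
time: 16.5
ee_pos: [0.4546, 0.0459, 0.0164]
tcp_rot: [180.0, -0.0, 179.4]
wrist_force: [-1.2, -1.1, -1.4]
opening: 0.0376
grasp_force: 60.7
```

Converted, 0.04 cm is 0.0007, 0.02 cm is 0.0003.

Emit:
servo_tool(moves=[[0.0003,0,0,0],[0.0007,0,0,0],[0.0007,0,0,0]])

```text
time: 16.75
ee_pos: [0.4546, 0.0459, 0.0164]
tcp_rot: [180.0, -0.1, 179.4]
wrist_force: [-4.5, -0.8, 1.7]
opening: 0.0373
grasp_force: 61.0
```

Contact is clear at -4.5 N with no further advance. I'll release and rise.

Emit:
servo_tool(moves=[[0,0,0,0],[0,0,0,0],[0,0,0,0],[0,0,0,0],[0,0,0,0],[0,0,0,0],[0,0,0,0]], claw=0.4)

```text
time: 17.33
ee_pos: [0.4551, 0.0459, 0.0165]
tcp_rot: [180.0, 0.0, 179.4]
wrist_force: [-0.0, 0.1, -0.6]
opening: 0.0513
grasp_force: 0.0
```

Converted, 20 cm is 0.3333, 17 cm is 0.2833.

Emit:
servo_tool(moves=[[0,0,0.0167,0],[0,0,0.0417,0],[-0.0167,0,0.0833,0],[-0.0667,-0.0333,0.1333,0],[-0.1167,-0.0667,0.1833,0],[-0.1167,-0.1167,0.2333,0],[-0.1167,-0.1667,0.2833,0],[-0.1167,-0.2167,0.3333,0],[-0.1167,-0.2167,0.3333,0]])

```text
time: 18.08
ee_pos: [0.3856, -0.0871, 0.2218]
tcp_rot: [-179.9, 0.4, 179.3]
wrist_force: [0.6, -0.1, -0.3]
opening: 0.0511
grasp_force: 0.0
```

Run:
```python
from h import *
ims=[np.mean([camera(n)[:,:,::-1] for _ in range(2)],0).astype(np.uint8) for n in('top','scene')]
for n,i in zip('ts',ims): cv2.imwrite(f'pics/raw4_{n}.png',i)
a=ims[0][150:226,208:268]; b=ims[1][205:281,205:285]
cv2.imwrite('pics/p4.png',np.hstack([cv2.resize(x,None,fx=5.7,fy=5.7,interpolation=cv2.INTER_CUBIC) for x in(a,b)]))
o=get_obs();print(o['ee_pos'],o['q'].round(1))
```

```text
[ 0.38483579 -0.08379688  0.2159064 ] [-12.3 -16.5 -11.4  95.2   0.  -11.6]
```

View pics/p4.png

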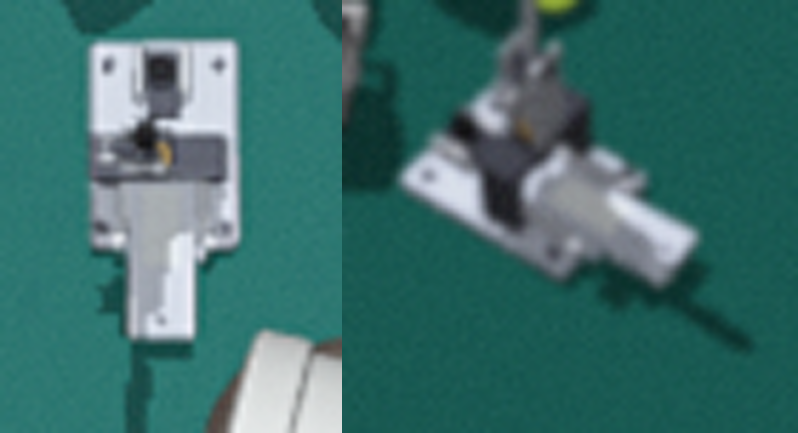

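The carrier is fully in and flat: the back end is at (162,338) in the top half, and the stop at (162,68) is unchanged. Next I'll shut the fingers and place them on the lever's -y side.

Converted, 16.7 cm is 0.2783, 15.5 cm is 0.2583.

Emit:
servo_tool(moves=[[0.0333,0.0067,0.0017,0],[0.0667,0.0133,0.005,0],[0.1,0.02,0.0083,0],[0.1333,0.0267,0.01,0],[0.1667,0.0333,0.01,0],[0.2,0.04,0.01,0],[0.2333,0.05,0.01,0],[0.2583,0.0667,0.01,0],[0.2783,0.0833,0.01,0],[0.2783,0.09,0.01,0],[0.2783,0.09,0.01,0],[0.2783,0.09,0.01,0]], claw=1, force=40)

```text
time: 19.28
ee_pos: [0.5511, -0.0293, 0.2217]
tcp_rot: [180.0, -0.1, 179.5]
wrist_force: [-0.4, -0.2, -0.4]
opening: -0.0002
grasp_force: 0.0
```

Run:
```python
from h import *
save('wrist','w2.png',None,1.4)
b=camera('scene')[:,:,::-1][160:270,190:320]
cv2.imwrite('pics/p5.png',cv2.resize(b,None,fx=5,fy=5,interpolation=cv2.INTER_CUBIC))
o=get_obs();print(o['ee_pos'],o['opening'])
```

```text
[ 0.55127083 -0.03008113  0.22239075] 2.9869674426035982e-05
```

View pics/p5.png

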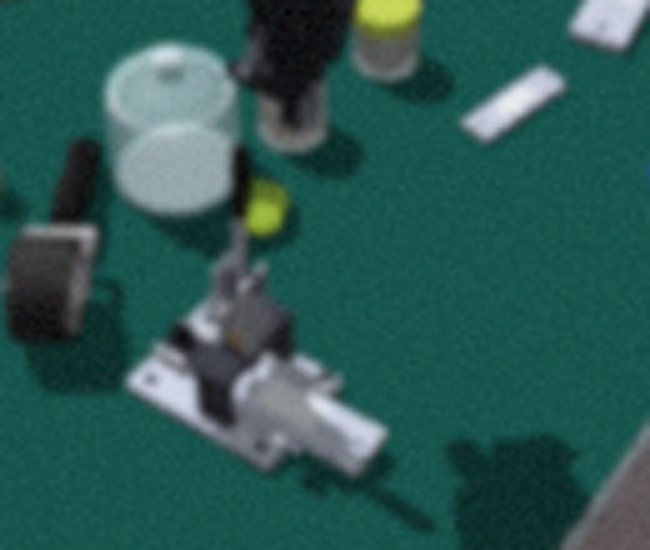

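The shut fingertips are at (290,120) in the crop, to the right (-y) of the upright lever grip at (240,150–215), and the carrier is still seated. I'll push along the arc.

Converted, 7.45 cm is 0.1242, 5.65 cm is 0.0942.

Emit:
servo_tool(moves=[[0,0.025,0,0],[0,0.05,0.0017,0],[0,0.0633,0.0033,0],[0,0.0733,0.0042,0],[0,0.0833,0.0045,0],[0,0.0942,0.0045,0],[0,0.1033,0.0043,0],[0,0.1133,0.0042,0],[0,0.1242,0.0038,0],[0,0.1242,0.0038,0]])

```text
time: 20.22
ee_pos: [0.552, 0.0454, 0.2246]
tcp_rot: [180.0, -0.0, 179.4]
wrist_force: [-0.4, -0.7, 0.7]
opening: 0.0002
grasp_force: 0.0
```

Converted, 1.75 cm is 0.0292, 1.35 cm is 0.0225.

Emit:
servo_tool(moves=[[0,0.0083,-0.0017,0],[0,0.015,-0.0033,0],[0,0.0225,-0.005,0],[0,0.0292,-0.0067,0],[0,0.0292,-0.0067,0]])

```text
time: 20.63
ee_pos: [0.552, 0.0626, 0.2204]
tcp_rot: [180.0, -0.0, 179.4]
wrist_force: [0.2, -0.1, -0.6]
opening: -0.0003
grasp_force: 0.0
```

Converted, 1.64 cm is 0.0273, -0.73 cm is -0.0122.

Emit:
servo_tool(moves=[[0,0.0067,-0.0025,0],[0,0.0133,-0.0053,0],[0,0.02,-0.0083,0],[0,0.0273,-0.0122,0],[0,0.0273,-0.0122,0]])

```text
time: 21.05
ee_pos: [0.552, 0.0788, 0.2134]
tcp_rot: [-180.0, 0.0, 179.4]
wrist_force: [-0.1, -1.5, 3.6]
opening: -0.0001
grasp_force: 1.9
```

Run:
```python
from h import *
b=camera('scene')[:,:,::-1][160:270,190:320]
cv2.imwrite('pics/p6.png',cv2.resize(b,None,fx=5,fy=5,interpolation=cv2.INTER_CUBIC))
```

```text
(no output)
```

View pics/p6.png

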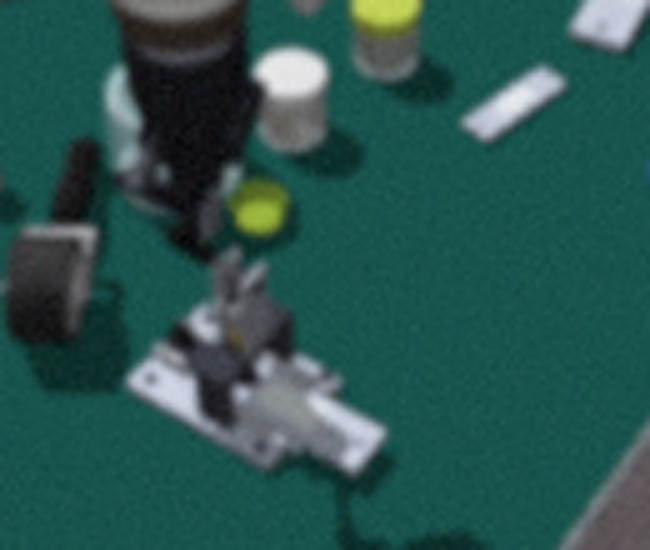

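The lever is swinging left under the fingertips at (195,235), and resistance has begun at about 4 N. I'll continue.

Converted, 1.47 cm is 0.0245, -1.06 cm is -0.0177.

Emit:
servo_tool(moves=[[0,0.0067,-0.0042,0],[0,0.0133,-0.0088,0],[0,0.0192,-0.0133,0],[0,0.0245,-0.0177,0],[0,0.0245,-0.0177,0]])

```text
time: 21.52
ee_pos: [0.5522, 0.0933, 0.2035]
tcp_rot: [180.0, 0.1, 179.4]
wrist_force: [-1.8, -2.9, 8.5]
opening: 0.0002
grasp_force: 3.9
```

Converted, -1.32 cm is -0.022, 1.22 cm is 0.0203.

Emit:
servo_tool(moves=[[0,0.005,-0.005,0],[0,0.01,-0.0105,0],[0,0.0153,-0.0163,0],[0,0.0203,-0.022,0],[0,0.0203,-0.022,0]])

```text
time: 21.93
ee_pos: [0.5523, 0.1059, 0.1901]
tcp_rot: [179.9, 0.1, 179.4]
wrist_force: [-0.0, 0.1, 7.1]
opening: 0.0001
grasp_force: 2.7
```

Next: to 1.15 rad, then past centre.

Converted, -1.95 cm is -0.0325, -1.54 cm is -0.0257.

Emit:
servo_tool(moves=[[0,0.0042,-0.0063,0],[0,0.0083,-0.0127,0],[0,0.0122,-0.0188,0],[0,0.0155,-0.0257,0],[0,0.0188,-0.0325,0],[0,0.0188,-0.0325,0]])

```text
time: 22.43
ee_pos: [0.5515, 0.1167, 0.1686]
tcp_rot: [-180.0, -0.1, 179.4]
wrist_force: [-0.3, -1.0, 0.4]
opening: 0.0001
grasp_force: 0.0
```

The force has dropped to zero, so it has snapped over. I'll retreat and check.

Converted, -20 cm is -0.3333, -17 cm is -0.2833.

Emit:
servo_tool(moves=[[0,-0.0033,0.0333,0],[0,-0.0067,0.0833,0],[0,-0.01,0.1333,0],[-0.0333,-0.0333,0.1833,0],[-0.0833,-0.0833,0.2167,0],[-0.1333,-0.1333,0.2167,0],[-0.1833,-0.1833,0.2167,0],[-0.2333,-0.2333,0.2167,0],[-0.2667,-0.2833,0.2167,0],[-0.2667,-0.3333,0.2167,0],[-0.2667,-0.3333,0.2167,0],[-0.2667,-0.3333,0.2167,0]])

```text
time: 23.43
ee_pos: [0.3916, -0.0848, 0.3003]
tcp_rot: [180.0, 0.0, 179.2]
wrist_force: [-0.1, 0.3, -0.7]
opening: 0.0
grasp_force: 0.0
```

Run:
```python
from h import *
ims=[np.mean([camera(n)[:,:,::-1] for _ in range(2)],0).astype(np.uint8) for n in('top','scene')]
a=ims[0][150:226,208:268]; b=ims[1][205:281,205:285]
cv2.imwrite('pics/p7.png',np.hstack([cv2.resize(x,None,fx=5.7,fy=5.7,interpolation=cv2.INTER_CUBIC) for x in(a,b)]))
o=get_obs();print(o['time'],o['ee_pos'],o['wrist_force'])
for th in(1.15,1.45):
  p=(.552,.0465+.12*np.sin(th),.135+.12*np.cos(th));u=w2px('top',p);v=w2px('scene',p);print(th,(u-[208,150])*5.7,(v-205)*5.7+[342,0])
```

```text
23.6333 [ 0.39232288 -0.08274918  0.29995665] [-0.19158437 -0.23118717 -0.48259977]
1.15 [-57.26140694 140.56465864] [403.81576069 119.81105754]
1.45 [-62.58239032 145.22471743] [398.56306411 169.15913108]
```

View pics/p7.png

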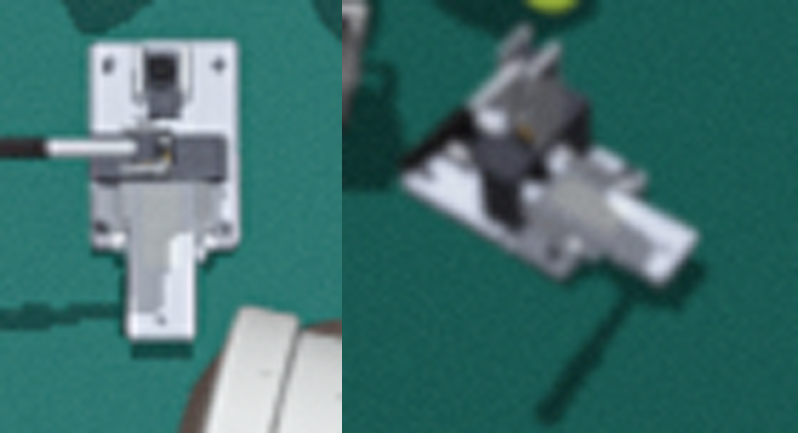

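The scene view shows the lever lying over to +y with its grip end at about (402,168). That matches the predicted 1.45 rad position (399,169), so it is fully closed. The carrier's back end is still at (162,338) and the stop at (162,68) has not moved. Handing in.

```bash
python3 -c "
from workcell import *
print(job_done())"
```

```text
the job is handed in; nothing more can be done
None
```

The carrier is in the channel against the end stop, lying flat, and the clamp lever has snapped past centre to fully closed. I pressed the stop with about 4.5 N and it shows no movement in the pictures. The highest lever load I read was about 9 N, and the job was handed in at about 24 s.

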